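# Comb the loose dowel pins into the rack

## Robot

A 6-joint arm with a two-finger parallel gripper is mounted at the origin on the work surface. World frame = base frame: x ahead of the robot, y to its left, z up, the work surface at z = 0. Lengths are in mm, angles in rad, forces in N, time in s.
With the tool pointing down it reaches from about 300 to 775 mm from the base axis. Payload 14.6 kg.
Tool frame: the origin (TCP) lies at the very end of the fingers, on their centre line; the grasp point (between the pads) lies 19 mm behind it; z points along the fingers, y is the line along which they close (so a half turn about z gives the same grasp; the last joint's range is limited). The gripper opens to 94 mm and grips with 3 to 60 N. Pads are 16 mm wide; open, the fingers measure 119 mm over their backs; the gripper's body (75 mm by 177 mm) begins 78 mm behind the grasp point.
Start: joints at [1.22, 0.3, 1.521, -0, 1.321, -0.067], TCP at [154.001, 527.989, 178.546] pointing down, gripper open.
Joint ranges: [-3.03, 3.03], [-0.79, 2.21], [0.23, 2.52], [-1.04, 4.18], [0, 3.07], [-2.55, 2.55]. Speed limits (rad/s): [2.22, 2.22, 2.57, 3.14, 3.14, 3.14].

## Interface

Orientations are given as [roll, pitch, yaw] about the fixed x, y, z axes, in that order (R = Rz(yaw) Ry(pitch) Rx(roll)).
In Python, from cell import manip, optics gives the robot as it stands.
- The arm moves only by the shell command python3 -m crank 'ROWS' [FORCE]. ROWS is JSON, a list of rows, each a list of 7 numbers: the opening in per cent of the stroke, from 0 (shut) to 100 (fully open), then the shift along the tool's x, y, z in mm, then the turn, a rotation vector about the tool's x, y, z in rad. A call has 1 to 10 rows; each row is the pose to reach, as a shift and turn from the pose commanded when the call began, along the tool's axes at that moment; what a row does not reach only later rows make up. A row lasts 1/10 s, in which the tool goes at most 50 mm and 8.59 degrees, less where a joint would pass 70% of its speed; a pose out of reach is approached as far as the arm can. A call with a gripper value outside its range is refused whole. The fingers move at their own pace and stop on an object; FORCE is the grip in N (left out, the last holds). Time passes only in rows, so rows that repeat a pose let the fingers close. It gives the time, the measured TCP pose, the force, the opening and the grip force at its end, in the units of the state.
- manip.read_state(): the state, without advancing time (a new reading comes with each control period).
- optics.camera(name): name is "side" or "top"; returns (picture, depth): 384x512x3 uint8, red, green, blue; 384x512 float32, mm along the optical axis (not along the pixel's ray), 0 where there is no reading.
- optics.calibration(name): a dict with "camera_matrix" (3x3 intrinsics, pixels), "k1" (the pictures are not rectified: a ray, as slopes to the right and down, at radius r is drawn at 1 + k1 r^2 times it, then the intrinsics apply), "R" (3x3) and "t" (3): a world point X has camera coordinates R X + t. Camera axes: x right, y down, z forward; pixel columns grow to the right and rows downward; lengths in mm; the calibration is good to about 2 mm. A picture is of the moment at which its call begins. calibration takes no time and is no camera call.
- manip.sign_off(): hands the job in; it is judged then, once.
The state is a dict: "clock": time; "joints": joint angles; "qd": joint speeds; "effort": joint torques, N m; "eef_pos": TCP position; "eef_rot": TCP orientation; "wrist_force": force on the tool from outside, world axes, zero at the start; "moment": the same for the moment, N m; "finger_gap": finger opening in mm; "finger_force": force on a finger pad.
Only numpy, scipy, OpenCV 4.12 (cv2) and the standard library are available. Lean on these libraries where they do the work, as an engineer would, in place of code of your own. Each camera call takes 0.05 s, during which the arm holds its last target. There are 200 camera calls.

## Task

The steel pins lie askew on the flat part of the wooden pin rack. Take the hand rake and comb them along the rack so that all four lie down in its grooves, one to a groove; move the pins with the rake only. Then stand the rake on its teeth on the counter again, and leave the other things on the counter where they are.

Things in the scene. Friction and masses are not known exactly. Their poses are not given: they have to be found in the camera images.
- rack: Low open plywood rack screwed to the counter, 340 x 170 mm (x, y), walls 10 mm thick and 36 mm high, inside 320 x 150 mm. Origin: centre of its underside; x runs along it from the flat deck to the grooves. Deck from x = -160 to +37 mm, top 22 mm above the counter, then five grooves. The first 50 mm of deck at the -x end is free of pins at the start: room for the rake's teeth.
- groove_first (a point): Centre of the floor of the groove next to the deck, 46.5 mm from the rack's middle, 6 mm above the counter. All grooves run along the rack's y over its whole inside width, are square, 19 mm wide, 16 mm deep, 26 mm apart centre to centre; the 7 mm ridges between them are level with the deck.
- groove_last (a point): Centre of the floor of the fifth groove, 150.5 mm from the rack's middle, against the end wall. A pin in a groove is flush with the ridge tops, so other pins and the rake pass over it (pin centre 14 mm above the counter; 30 mm on the deck). Tooth tips about 4 mm above the deck clear the ridges and push the pins; if pins jam (force over some 9 N), draw back 30 mm and comb on.
- rake: Wooden hand rake, about 0.25 kg, standing on the counter. Origin: centre of its underside, at the tooth tips; y along the row of teeth, x the combing direction (front and back alike). Seven steel teeth 34 mm tall, 30 mm deep (x), 8 mm wide, row 116 mm wide, gaps 10 mm. Head 30 x 124 mm from 34 to 50 mm height; on it the upright grip block, 28 (x) x 60 mm (y), up to 110 mm height.
- pin1: Plain round steel pin, 16 mm diameter, 110 mm long, about 0.17 kg, lying skewed on the rack's deck (for pins 3 and 4 partly above the first grooves) at the start. Origin at its centre; y runs along its length. Smooth and slippery, it rolls and slides easily.
- pin2: Plain round steel pin, 16 mm diameter, 110 mm long, about 0.17 kg, lying skewed on the rack's deck (for pins 3 and 4 partly above the first grooves) at the start. Origin at its centre; y runs along its length. Smooth and slippery, it rolls and slides easily.
- pin3: Plain round steel pin, 16 mm diameter, 110 mm long, about 0.17 kg, lying skewed on the rack's deck (for pins 3 and 4 partly above the first grooves) at the start. Origin at its centre; y runs along its length. Smooth and slippery, it rolls and slides easily.
- pin4: Plain round steel pin, 16 mm diameter, 110 mm long, about 0.17 kg, lying skewed on the rack's deck (for pins 3 and 4 partly above the first grooves) at the start. Origin at its centre; y runs along its length. Smooth and slippery, it rolls and slides easily.
- tape_roll: Bystander: roll of paper tape, 100 mm across, 48 mm high, lying flat on the counter. Origin under its centre.
- carton: Bystander: cardboard carton 80 x 140 x 60 mm (x, y, z) beyond the rack. Origin under its centre.
- scraper: Bystander: scraper with a flat blade, 220 mm long, lying on the counter beyond the rack. Origin at its middle.
Not all that is in view belongs to the job. Leave any yellow look-alike of the pin4 alone.

How it is judged (in metres and radians):
On the way, in this order (a step that is already met when the one before it is completed fails the run):
1. the rake's teeth are down inside the rack (z of rake in the frame of rack below 0.036 m and x of rake in the frame of rack between -0.16 and 0.16 m and y of rake in the frame of rack between -0.05 and 0.05 m), for 0.1 s.
2. all four pins lie in grooves (z of pin1 in the frame of rack between 0.01 and 0.0175 m and x of pin1 in the frame of rack between 0.03 and 0.16 m and y of pin1 in the frame of rack between -0.025 and 0.025 m and angle between the y axis of each of pin1, pin2, pin3, pin4 and the y axis of rack, either way round below 0.08 rad and z of pin2 in the frame of rack between 0.01 and 0.0175 m and x of pin2 in the frame of rack between 0.03 and 0.16 m and y of pin2 in the frame of rack between -0.025 and 0.025 m and z of pin3 in the frame of rack between 0.01 and 0.0175 m and x of pin3 in the frame of rack between 0.03 and 0.16 m and y of pin3 in the frame of rack between -0.025 and 0.025 m and z of pin4 in the frame of rack between 0.01 and 0.0175 m and x of pin4 in the frame of rack between 0.03 and 0.16 m and y of pin4 in the frame of rack between -0.025 and 0.025 m), for 0.1 s.
At the end, for the whole second after the job is handed in: All four pins lie at rest down in grooves of the rack (pin centre 10 to 17.5 mm above the rack's underside, within 25 mm of the middle of the groove's length, parallel to it within 0.08 rad), and the rake stands still on its teeth on the counter (within 5 mm of its level, tilted less than 0.1 rad) (all of step 2 and linear speed of each of pin1, pin2, pin3, pin4, rake below 0.02 m/s and height (world z) of rake between -0.005 and 0.005 m and angle between rake's own z axis and vertical below 0.1 rad); the robot touches nothing.
It fails at once if a pin is touched by the gripper or arm (contact force between any of pin1, pin2, pin3, pin4 and the fingers above 0.5 N or contact force between any of pin1, pin2, pin3, pin4 and the arm above 0.5 N).
It fails at once if a bystander is moved more than 20 mm (distance of any of tape_roll, carton, scraper from where it was at the start of the episode above 0.02 m).
It also fails if it takes over 61 s, if anything falls off the work surface, if the arm or the gripper's body presses on something with over 40 N, if the wrist force passes 120 N, or if a joint passes its speed limit or range.

## Working session

There is one attempt and no reset: what is moved stays moved. The work goes in short steps, Python scripts to look and compute and a shell command to move; the robot and the scene stay as the last step left them, time stands still between calls to the robot, and variables do not carry over. Pictures are saved under pics/ and viewed, at most 10 in all, crops included, and the job is handed in when it is done.

```bash
ls; mkdir -p pics; python3 - <<'E'
from cell import manip, optics
import cv2,numpy as np
print(manip.read_state())
for n in("top","side"):
    p,d=optics.camera(n); c=optics.calibration(n); print(n,c)
    cv2.imwrite(f"pics/{n}0.png",p[:,:,::-1]); np.savez(f"{n}0.npz",p=p,d=d)
E
```

```text
pics
{'clock': 0.0, 'joints': array([ 1.22042027e+00,  3.00470730e-01,  1.52158801e+00, -3.09342234e-05,
        1.32070809e+00, -6.65954686e-02]), 'qd': array([0.0015541 , 0.00106469, 0.0019243 , 0.00031765, 0.00128849,
       0.00017711]), 'effort': array([ 1.56053084e-03, -5.31818104e+01, -3.52732229e+01,  7.08701368e-02,
        2.45766516e-02, -1.33669610e-04]), 'eef_pos': array([153.89853218, 527.71670261, 177.98362349]), 'eef_rot': array([-3.14041908e+00, -4.82409452e-05,  2.85781971e+00]), 'wrist_force': array([-0.66796739, -0.62591067,  0.2789562 ]), 'moment': array([ 0.00486679, -0.041912  , -0.02197157]), 'finger_force': 0.0, 'finger_gap': 94.04646935500516}
top {'camera_matrix': array([[414.11123783,   0.        , 255.47351985],
       [  0.        , 414.11123783, 197.36219648],
       [  0.        ,   0.        ,   1.        ]]), 'k1': -0.04725458688980754, 'R': array([[-0.02171696, -0.99969628, -0.01165038],
       [-0.98147871,  0.02353685, -0.19011987],
       [ 0.19033634,  0.00730577, -0.98169176]]), 't': array([ 28.77364801, 508.67848211, 948.45969018])}
side {'camera_matrix': array([[461.92508805,   0.        , 260.18900263],
       [  0.        , 461.92508805, 196.30984283],
       [  0.        ,   0.        ,   1.        ]]), 'k1': 0.004005294419268418, 'R': array([[ 0.85499639, -0.51833595,  0.01757908],
       [-0.38429631, -0.65593089, -0.64966992],
       [ 0.34827794,  0.54870986, -0.76001314]]), 't': array([-441.0285045 ,  234.27517058, 1013.00557109])}
```

View pics/top0.png

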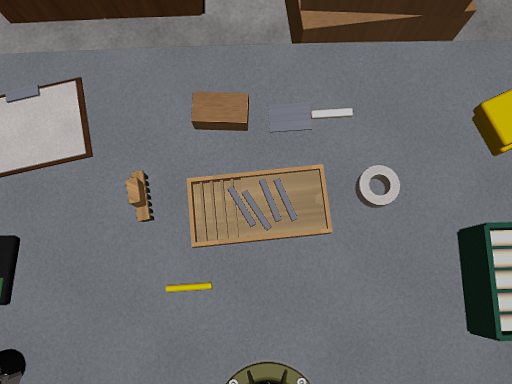

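View pics/side0.png

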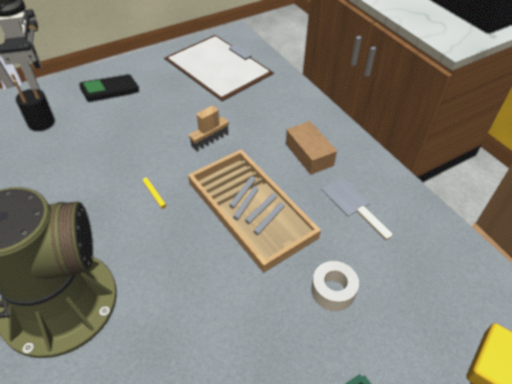

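```bash
cat > h.py <<'E'
import numpy as np, cv2
from cell import manip, optics
def ray(n,uv):
    c=optics.calibration(n);K=c["camera_matrix"];k=c["k1"]
    m=(np.asarray(uv,float).reshape(-1,2)-K[:2,2])/K[0,0]; s=m.copy()
    for _ in range(10): s=m/(1+k*(s**2).sum(1,keepdims=True))
    d=np.c_[s,np.ones(len(s))]; return -c["R"].T@c["t"], d@c["R"]
def plane(n,uv,z):
    o,d=ray(n,uv); return o+d*((z-o[2])/d[:,2])[:,None]
def cloud(n,dep):
    h,w=dep.shape; g=np.stack(np.meshgrid(np.arange(w),np.arange(h)),-1)
    o,d=ray(n,g); return (o+d*dep.reshape(-1,1)).reshape(h,w,3)
def rect(mask,n,z):
    v,u=np.nonzero(mask); P=plane(n,np.c_[u,v],z)[:,:2]
    return cv2.minAreaRect(P.astype(np.float32))
def big(mask):
    k,l,s,_=cv2.connectedComponentsWithStats(mask.astype(np.uint8)); return l==1+s[1:,4].argmax()
def pins(p,n,roi,z=38):
    hsv=cv2.cvtColor(p,cv2.COLOR_RGB2HSV); m=np.zeros(p.shape[:2],bool)
    a,b,c,d=roi; m[b:d,a:c]=hsv[b:d,a:c,1]<75
    k,l,s,_=cv2.connectedComponentsWithStats(m.astype(np.uint8))
    return [(s[i,4],rect(l==i,n,z)) for i in range(1,k) if s[i,4]>40]
E
python3 - <<'E'
from h import *
np.set_printoptions(precision=1,suppress=True)
for n,rr,rk in(("top",(180,155,340,255),(115,160,160,230)),("side",(180,145,325,270),(180,100,235,152))):
    z=np.load(n+"0.npz");p,d=z["p"],z["d"];C=cloud(n,d);Z=C[...,2]
    print(n,"counter z",np.median(Z[150:250,50:80]))
    def roi(m,r): q=np.zeros_like(m);q[r[1]:r[3],r[0]:r[2]]=m[r[1]:r[3],r[0]:r[2]];return q
    m=big(roi((Z>29)&(Z<50),rr)); print("rack",m.sum(),rect(m,n,36),np.percentile(Z[m],[10,50,90]))
    m=big(roi((Z>9)&(Z<50),rr)); print("rack full xy",cv2.minAreaRect(C[m][:,:2].astype(np.float32)))
    m=big(roi((Z>100)&(Z<125),rk)); print("grip",m.sum(),rect(m,n,110),np.median(Z[m]))
    m=big(roi((Z>30)&(Z<60),rk)); print("head",m.sum(),rect(m,n,50),np.median(Z[m]))
    for q in pins(p,n,(205,175,310,235) if n=="top" else (215,165,300,240)): print(q)
E
```

```text
top counter z -0.16359111607471277
rack 1791 ((493.60003662109375, 11.281219482421875), (170.74684143066406, 340.3262939453125), 4.704558849334717) [32.6 35.4 37.7]
rack full xy ((494.0268859863281, 11.12725830078125), (170.74588012695312, 341.4581604003906), 4.656064033508301)
grip 297 ((521.12548828125, 296.1468505859375), (59.7338981628418, 27.504619598388672), 10.147785186767578) 108.64244067106995
head 385 ((521.1796264648438, 296.5684509277344), (125.86481475830078, 33.488433837890625), 9.592549324035645) 48.715899179766325
(np.int32(283), ((505.64935302734375, -16.92483901977539), (110.85474395751953, 15.333191871643066), 20.31344985961914))
(np.int32(285), ((506.093994140625, -54.37738800048828), (110.42867279052734, 15.615370750427246), 22.062536239624023))
(np.int32(290), ((491.796875, 52.154319763183594), (110.67122650146484, 15.710148811340332), 30.168907165527344))
(np.int32(289), ((481.7889099121094, 16.803895950317383), (110.59548950195312, 14.939791679382324), 32.13466262817383))
side counter z 4.810316617518083
rack 1729 ((494.52691650390625, 10.745285034179688), (17
[... 333 characters left out ...]
3125, 289.963134765625), (130.93002319335938, 54.805908203125), 8.559823989868164) 49.431217390301924
(np.int32(970), ((582.1602172851562, 25.303451538085938), (149.95843505859375, 113.21024322509766), 55.647037506103516))
(np.int32(643), ((487.2355651855469, 33.856651306152344), (153.14952087402344, 48.20612335205078), 31.549909591674805))
(np.int32(341), ((505.3450927734375, -18.801151275634766), (122.8606948852539, 22.85112762451172), 20.192745208740234))
(np.int32(353), ((506.1221923828125, -56.29112243652344), (123.23416137695312, 22.63178253173828), 21.937545776367188))
(np.int32(299), ((382.08612060546875, -26.82635498046875), (41.01953887939453, 91.7385482788086), 4.326099872589111))
```

```bash
cat >> h.py <<'E'
from scipy.spatial.transform import Rotation as Ro
RC=np.array([494.,11.2]); RY=np.radians(94.65)
XR=np.array([np.cos(RY),np.sin(RY)]); YR=np.array([-np.sin(RY),np.cos(RY)])
def rk(xy): d=np.asarray(xy)[:2]-RC; return np.array([d@XR,d@YR])
def wr(x,y=0): return RC+x*XR+y*YR
def goto(*ts):
    s=manip.read_state(); R=Ro.from_euler("xyz",s["eef_rot"])
    print(round(s["clock"],2),s["eef_pos"].round(1),np.degrees(s["eef_rot"]).round(1),s["wrist_force"].round(1),round(s["finger_gap"],1),round(s["finger_force"],1))
    for x,y,z,yaw in ts:
        T=Ro.from_euler("xyz",[np.pi,0,np.radians(yaw)])
        print((R.inv().apply(np.array([x,y,z])-s["eef_pos"])).round(1).tolist(),(R.inv()*T).as_rotvec().round(3).tolist())
E
python3 - <<'E'
from h import *
goto((521.3,296,150,190),(521.3,296,64,190))
for c in((506,-17),(506,-54),(492,52),(482,17)):print(rk(c).round(1))
E
```

```text
0.1 [153.9 527.8 178.1] [-179.9   -0.   163.7] [ 0.2  0.5 -0.4] 94.2 0.0
[-417.6, -119.6, 28.2] [-0.001, -0.0, -0.458]
[-417.6, -119.5, 114.2] [-0.001, -0.0, -0.458]
[-29.1  -9.7]
[-66.   -6.7]
[40.8 -1.3]
[ 6.8 11.5]
```

```bash
python3 -m crank '[[100,-417.6,-119.6,28.2,0,0,-0.458],[100,-417.6,-119.6,28.2,0,0,-0.458],[100,-417.6,-119.6,28.2,0,0,-0.458],[100,-417.6,-119.6,28.2,0,0,-0.458],[100,-417.6,-119.6,28.2,0,0,-0.458],[100,-417.6,-119.6,28.2,0,0,-0.458],[100,-417.6,-119.6,28.2,0,0,-0.458],[100,-417.6,-119.6,28.2,0,0,-0.458],[100,-417.6,-119.6,28.2,0,0,-0.458],[100,-417.6,-119.6,28.2,0,0,-0.458]]' 40
python3 -c "
from h import *
goto((521.3,296,150,190),(521.3,296,64,190))"
```

```text
clock: 1.1
eef_pos: [524.7, 292.6, 148.9]
eef_rot: [-3.141, -0.001, -2.972]
wrist_force: [-0.7, 0.2, 0.1]
finger_gap: 93.9
finger_force: 0.0
1.1 [524.7 292.6 148.9] [-1.799e+02 -1.000e-01 -1.703e+02] [-0.7  0.2  0.1] 93.9 0.0
[2.8, 3.9, -1.1] [-0.001, -0.001, -0.005]
[2.7, 4.0, 84.9] [-0.001, -0.001, -0.005]
```

```bash
python3 -m crank '[[100,0,0,0,0,0,0],[100,0,0,0,0,0,0]]'
python3 -c "
from h import *
goto((521.3,296,150,190),(521.3,296,64,190))
p,d=optics.camera('side');C=cloud('side',d);cv2.imwrite('pics/s1.png',cv2.resize(p[70:200,150:310,::-1],None,fx=4,fy=4))"
```

```text
clock: 1.3
eef_pos: [520.6, 296.9, 150.3]
eef_rot: [3.142, -0.0, -2.967]
wrist_force: [0.2, -0.0, -0.1]
finger_gap: 93.9
finger_force: 0.0
1.3 [520.6 296.9 150.3] [ 180.   -0. -170.] [ 0.2 -0.  -0.1] 93.9 0.0
[-0.6, -1.0, 0.3] [0.0, -0.0, 0.001]
[-0.6, -1.0, 86.3] [0.0, -0.0, 0.001]
```

View pics/s1.png

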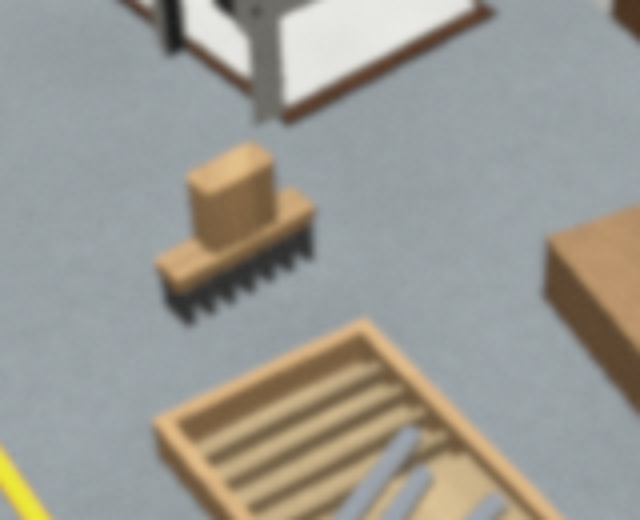

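```bash
python3 -c "
from h import *
c=optics.calibration('side')
for X in ((520.6,296.9,150),(521,296,110),(512.4,343,150),(529,250,150)):
    q=c['R']@np.array(X)+c['t'];print((c['camera_matrix']@q/q[2])[:2], ((c['camera_matrix']@q/q[2])[:2]-[150,70])*4)"
```

```text
[205.50593565 100.45450483] [222.02374262 121.81801932]
[206.8345295  112.30246189] [227.33811801 169.20984757]
[195.19572803  92.26808902] [180.78291212  89.07235607]
[216.40353292 109.08495861] [265.61413169 156.33983443]
```

```bash
python3 -c "
from h import *
for n in('side','top'):
    p,d=optics.camera(n);C=cloud(n,d).reshape(-1,3)
    m=(abs(C[:,0]-521)<90)&(abs(C[:,1]-296)<90)&(C[:,2]>115)&(C[:,2]<270)&(d.reshape(-1)>0)
    P=C[m];print(n,len(P),np.percentile(P[:,2],[0,1,5,20]) if len(P) else '')
    Q=P[P[:,2]<200]; print(np.c_[Q[::max(1,len(Q)//25)]].round(0).tolist())
    cv2.imwrite(f'pics/{n}2.png',p[:,:,::-1])
"
```

```text
side 425 [115.16865441 130.62937315 186.43696817 199.09087158]
[[513.0, 347.0, 200.0], [503.0, 352.0, 197.0], [519.0, 341.0, 198.0], [505.0, 343.0, 199.0], [514.0, 345.0, 195.0], [504.0, 356.0, 188.0], [508.0, 343.0, 194.0], [516.0, 344.0, 191.0], [504.0, 349.0, 189.0], [511.0, 345.0, 189.0], [519.0, 343.0, 187.0], [507.0, 343.0, 189.0], [515.0, 343.0, 186.0], [505.0, 346.0, 184.0], [512.0, 343.0, 184.0], [503.0, 343.0, 184.0], [514.0, 347.0, 177.0], [539.0, 243.0, 199.0], [522.0, 243.0, 200.0], [532.0, 241.0, 197.0], [542.0, 244.0, 191.0], [523.0, 241.0, 198.0], [530.0, 238.0, 197.0], [540.0, 241.0, 191.0], [522.0, 239.0, 196.0], [534.0, 240.0, 191.0], [522.0, 245.0, 189.0], [528.0, 240.0, 190.0], [521.0, 239.0, 190.0], [542.0, 298.0, 115.0], [542.0, 292.0, 116.0]]
top 11 [181.04125297 181.24993364 182.08465635 184.14081921]
[[520.0, 251.0, 189.0], [519.0, 247.0, 194.0], [519.0, 245.0, 193.0], [520.0, 244.0, 190.0], [520.0, 242.0, 191.0], [520.0, 240.0, 188.0], [521.0, 239.0, 185.0], [519.0, 248.0, 184.0], [520.0, 247.0, 181.0], [519.0, 244.0, 183.0]]
```

View pics/side2.png

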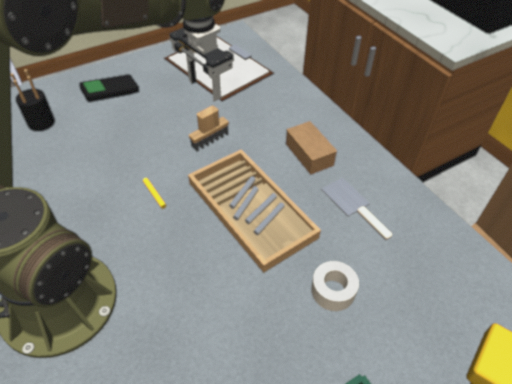

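```bash
python3 -m crank '[[100,-0.6,-1,20,0,0,0],[100,-0.6,-1,40,0,0,0],[100,-0.6,-1,60,0,0,0],[100,-0.6,-1,70,0,0,0],[100,-0.6,-1,76,0,0,0],[100,-0.6,-1,76,0,0,0],[100,-0.6,-1,76,0,0,0]]'
python3 -c "
from h import *
goto((521.3,296,64,190))
for n in('side','top'):
    p,d=optics.camera(n);C=cloud(n,d).reshape(-1,3)
    m=(abs(C[:,0]-521)<50)&(abs(abs(C[:,1]-296)-50)<15)&(C[:,2]>15)&(C[:,2]<270)&(d.reshape(-1)>0)
    P=C[m];print(n,len(P),np.percentile(P[:,2],[0,1,5,20]) if len(P) else '')
    if n=='side':cv2.imwrite('pics/s3.png',cv2.resize(p[50:200,120:310,::-1],None,fx=4,fy=4))
"
```

```text
clock: 2.15
eef_pos: [522.5, 295.7, 75.2]
eef_rot: [3.141, 0.001, -2.967]
wrist_force: [-0.7, -0.5, 0.6]
finger_gap: 94.3
finger_force: 0.0
2.15 [522.5 295.7  75.2] [ 1.8e+02  1.0e-01 -1.7e+02] [-0.7 -0.5  0.6] 94.3 0.0
[1.1, 0.5, 11.2] [0.0, 0.001, -0.0]
side 861 [102.73906496 107.42208354 117.59663092 146.49529726]
top 444 [102.39445817 204.0196927  215.6814717  238.97449552]
```

View pics/s3.png

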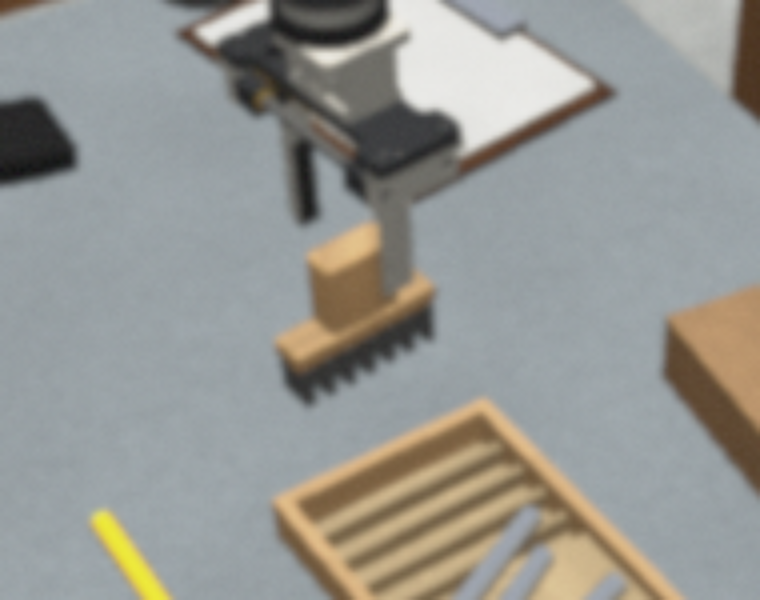

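```bash
python3 -m crank '[[100,1,0.5,12,0,0,0],[100,1,0.5,24,0,0,0],[100,1,0.5,34,0,0,0],[100,1,0.5,38,0,0,0],[100,1,0.5,38,0,0,0],[100,1,0.5,38,0,0,0],[100,1,0.5,38,0,0,0]]'
python3 -c "
from h import *
goto((521.3,296,64,190))
for n in('side','top'):
    p,d=optics.camera(n);C=cloud(n,d).reshape(-1,3)
    m=(abs(C[:,0]-521)<40)&(abs(abs(C[:,1]-296)-52)<12)&(C[:,2]>15)&(C[:,2]<270)&(d.reshape(-1)>0)
    P=C[m];print(n,len(P),np.percentile(P[:,2],[0,1,5,20]) if len(P) else '')
    if n=='side':cv2.imwrite('pics/s4.png',cv2.resize(p[50:200,120:310,::-1],None,fx=4,fy=4))
"
```

```text
clock: 2.95
eef_pos: [521.4, 295.8, 36.8]
eef_rot: [3.141, 0.001, -2.967]
wrist_force: [-0.2, 0.8, 0.2]
finger_gap: 93.9
finger_force: 0.0
2.95 [521.4 295.8  36.8] [ 180.    0. -170.] [-0.2  0.8  0.2] 93.9 0.0
[0.0, 0.2, -27.2] [0.0, 0.001, -0.0]
side 716 [ 65.71941105  74.93641629  82.04210175 106.70958778]
top 349 [ 64.42208204 166.52840998 177.35087988 198.37333754]
```

View pics/s4.png

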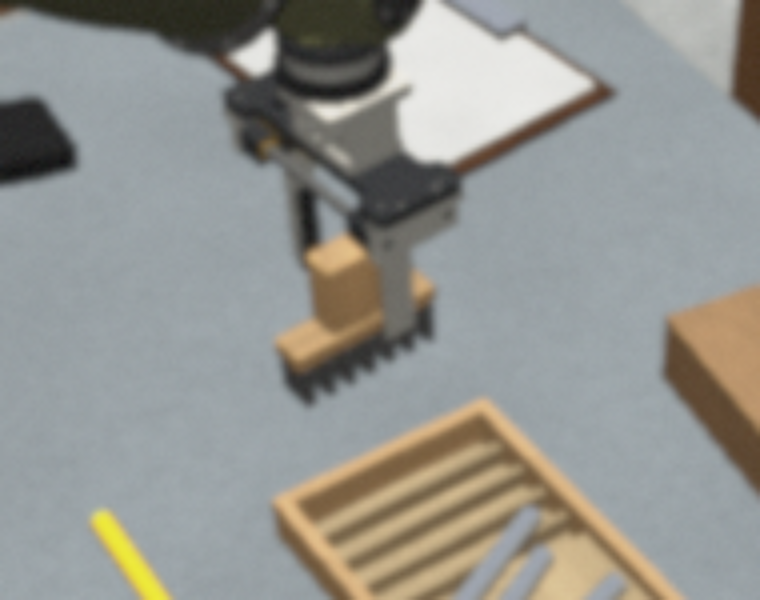

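```bash
python3 -m crank '[[0,0,0,0,0,0,0],[0,0,0,0,0,0,0],[0,0,0,0,0,0,0],[0,0,0,0,0,0,0],[0,0,0,0,0,0,0],[0,0,0,0,0,0,0],[0,0,0,0,0,0,0]]' 45
```

```text
clock: 3.75
eef_pos: [521.1, 295.7, 36.3]
eef_rot: [-3.142, -0.0, -2.967]
wrist_force: [-0.5, -0.3, -0.3]
finger_gap: 41.2
finger_force: 0.0
```

```bash
python3 -m crank '[[0,0,0,0,0,0,0],[0,0,0,0,0,0,0],[0,0,0,0,0,0,0],[0,0,0,0,0,0,0],[0,0,0,0,0,0,0]]'
```

```text
clock: 4.25
eef_pos: [521.1, 295.7, 36.4]
eef_rot: [3.142, 0.0, -2.967]
wrist_force: [-0.1, 1.7, 1.3]
finger_gap: 27.6
finger_force: 45.0
```

```bash
python3 -m crank '[[0,0,0,-30,0,0,0],[0,0,0,-60,0,0,0],[0,0,0,-85,0,0,0],[0,0,0,-85,0,0,0],[0,0,0,-85,0,0,0]]'
python3 -c "
from h import *
goto((*wr(-135),122,184.65),(*wr(-135),62.4,184.65))
for n in('side','top'):
    p,d=optics.camera(n);cv2.imwrite(f'pics/{n}5.png',p[:,:,::-1]);C=cloud(n,d).reshape(-1,3)
    m=(abs(C[:,0]-521)<75)&(abs(C[:,1]-296)<40)&(C[:,2]>30)&(C[:,2]<140)&(d.reshape(-1)>0)
    P=C[m];print(n,len(P),np.percentile(P[:,2],[0,1,5,20,50]) if len(P) else '')
"
```

```text
clock: 4.75
eef_pos: [520.7, 295.5, 120.2]
eef_rot: [-3.141, -0.001, -2.967]
wrist_force: [0.3, -0.2, -3.7]
finger_gap: 28.0
finger_force: 45.0
4.75 [520.7 295.5 120.2] [-1.8e+02 -1.0e-01 -1.7e+02] [ 0.3 -0.2 -3.7] 28.0 45.0
[88.1, -409.8, -1.6] [-0.0, -0.001, 0.093]
[88.1, -409.7, 58.0] [-0.0, -0.001, 0.093]
side 707 [ 83.13657198  85.09063438  88.99986294  98.99726851 119.40328897]
top 206 [ 80.58092215  82.03481998  86.71760576  95.33486769 122.81343502]
```

```bash
python3 -m crank '[[0,10,-45,0,0,0,0.01],[0,20,-90,0,0,0,0.02],[0,30,-135,0,0,0,0.03],[0,40,-180,0,0,0,0.04],[0,50,-225,0,0,0,0.05],[0,60,-270,0,0,0,0.06],[0,68,-315,0,0,0,0.07],[0,77,-360,0,0,0,0.08],[0,84,-390,0,0,0,0.09],[0,88.1,-409.8,0,0,0,0.093]]'
python3 -m crank '[[0,0,0,0,0,0,0],[0,0,0,0,0,0,0],[0,0,0,0,0,0,0]]'
python3 -c "
from h import *
goto((*wr(-135),122,184.65),(*wr(-135),62.4,184.65))
p,d=optics.camera('top');C=cloud('top',d);Z=C[...,2];q=wr(-135)
m=(abs(C[...,0]-q[0])<75)&(abs(C[...,1]-q[1])<45)&(Z>124)&(Z<145)
print(m.sum(),np.median(Z[m]),rect(m,'top',np.median(Z[m])),q)
cv2.imwrite('pics/t6.png',p[:,:,::-1])
"
```

```text
clock: 5.85
eef_pos: [504.3, -125.3, 119.8]
eef_rot: [3.141, -0.002, -3.063]
wrist_force: [0.3, 0.7, -2.9]
finger_gap: 28.0
finger_force: 45.0
clock: 6.15
eef_pos: [505.2, -122.3, 120.7]
eef_rot: [3.141, -0.001, -3.06]
wrist_force: [-0.4, 0.5, -2.7]
finger_gap: 27.8
finger_force: 45.0
6.15 [ 505.2 -122.3  120.7] [ 1.800e+02 -1.000e-01 -1.753e+02] [-0.4  0.5 -2.7] 27.8 45.0
[0.3, -1.0, -1.3] [0.001, -0.001, 0.001]
[0.3, -1.1, 58.3] [0.001, -0.001, 0.001]
0 nan ((0.0, 0.0), (0.0, 0.0), 0.0) [ 504.94428089 -123.35564914]
  return _methods._mean(a, axis=axis, dtype=dtype,
  ret = ret.dtype.type(ret / rcount)
```

View pics/t6.png

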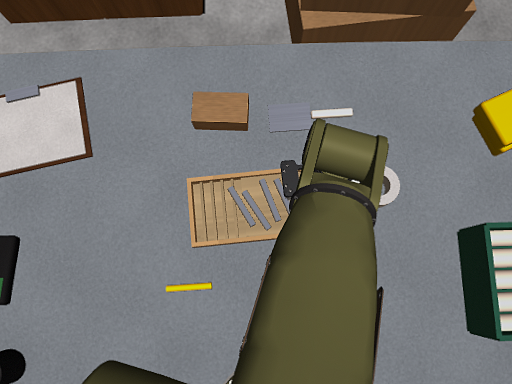

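```bash
python3 -c "
from h import *
p,d=optics.camera('side');C=cloud('side',d)
cv2.imwrite('pics/s7.png',cv2.resize(p[130:300,170:370,::-1],None,fx=4,fy=4,interpolation=cv2.INTER_CUBIC)[:600])
q=wr(-135)
hsv=cv2.cvtColor(p,cv2.COLOR_RGB2HSV)
m=(hsv[...,1]>90)&(hsv[...,0]<25)&(abs(C[...,0]-q[0])<80)&(abs(C[...,1]-q[1])<30)&(C[...,2]>112)
P=C[m];r=np.array([rk(a) for a in P]);print(m.sum(),np.percentile(r,[1,10,50,90,99],axis=0).round(1).tolist(),np.percentile(P[:,2],[2,50,98]))
"
```

```text
692 [[-149.1, -43.3], [-147.9, 0.7], [-141.1, 24.8], [-123.7, 51.4], [-117.3, 58.4]] [124.41606972 142.91510513 265.62669021]
```

View pics/s7.png

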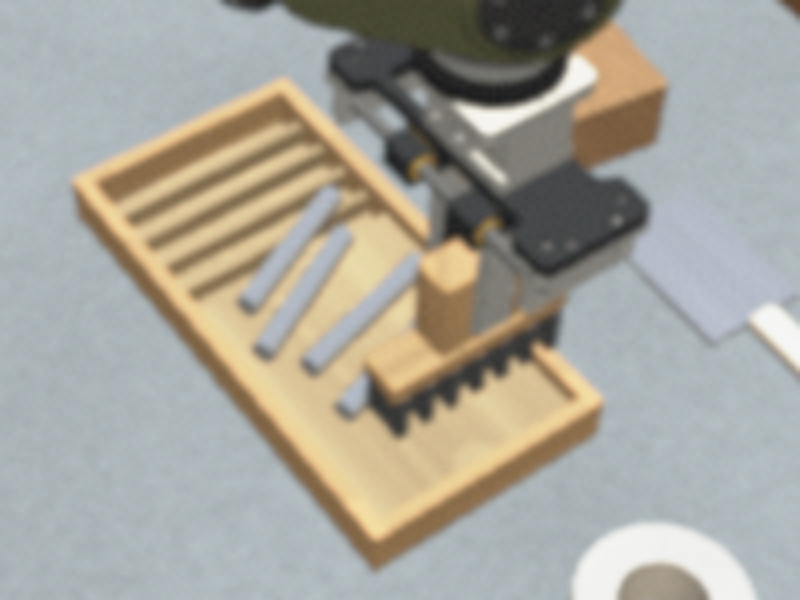

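```bash
python3 -m crank '[[0,0.3,-1,20,0,0,0.001],[0,0.3,-1,40,0,0,0.001],[0,0.3,-1,52,0,0,0.001],[0,0.3,-1,58,0,0,0.001],[0,0.3,-1,58,0,0,0.001],[0,0.3,-1,58,0,0,0.001]]'
python3 -c "
from h import *
goto((*wr(-135),62.4,184.65),(*wr(-85),62.4,184.65),(*wr(-35),62.4,184.65))"
```

```text
clock: 6.85
eef_pos: [505.6, -124.2, 64.0]
eef_rot: [-3.141, 0.001, -3.061]
wrist_force: [0.1, -0.6, -3.1]
finger_gap: 27.7
finger_force: 45.0
6.85 [ 505.6 -124.2   64. ] [-180.     0.  -175.4] [ 0.1 -0.6 -3.1] 27.7 45.0
[0.5, 0.9, 1.6] [-0.0, 0.001, -0.001]
[0.6, 50.9, 1.6] [-0.0, 0.001, -0.001]
[0.6, 100.9, 1.6] [-0.0, 0.001, -0.001]
```

```bash
python3 -m crank '[[0,0.5,8,1,0,0,0],[0,0.5,16,1,0,0,0],[0,0.5,23,1,0,0,0],[0,0.5,30,1,0,0,0],[0,0.5,36,1,0,0,0],[0,0.5,42,1,0,0,0],[0,0.5,48,1,0,0,0],[0,0.5,54,1,0,0,0],[0,0.5,60,1,0,0,0],[0,0.5,66,1,0,0,0]]'
cat > look.py <<'E'
from h import *
import sys
# pins by side view: blue-grey pixels inside the rack outline (rack frame, pin top plane z=38)
p,d=optics.camera('side'); C=cloud('side',d); h=cv2.cvtColor(p,cv2.COLOR_RGB2HSV).astype(int)
n=sys.argv[1]; cv2.imwrite(f'pics/s{n}.png',cv2.resize(p[130:280,170:370,::-1],None,fx=4,fy=4,interpolation=cv2.INTER_CUBIC))
g=np.stack(np.meshgrid(np.arange(512),np.arange(384)),-1).reshape(-1,2)
W=plane('side',g,30); X=((W[:,:2]-RC)@XR).reshape(384,512); Y=((W[:,:2]-RC)@YR).reshape(384,512)
m=(abs(X)<156)&(abs(Y)<74)&(p[...,2].astype(int)>p[...,0]-5)&(p[...,2]>90)&(C[...,2]<50)
k,l,s,c=cv2.connectedComponentsWithStats(m.astype(np.uint8))
for i in range(1,k):
    if s[i,4]>50:
        q=l==i; r=cv2.minAreaRect(np.c_[X[q],Y[q]].astype(np.float32)); print(s[i,4],np.round(r[0],1),np.round(r[1],1),round(r[2],1),'z',np.percentile(C[q][:,2],[10,50,90]).round(1))
s=manip.read_state(); print('rake',rk(s['eef_pos']).round(1))
goto((*wr(rk(s['eef_pos'])[0]),61.5,184.65))
E
python3 look.py 8
```

```text
clock: 7.85
eef_pos: [499.3, -58.0, 62.4]
eef_rot: [-3.142, -0.0, -3.061]
wrist_force: [-0.5, -0.7, -3.4]
finger_gap: 27.8
finger_force: 45.0
153 [45.6 -5.8] [ 13.7 111.6] 26.2 z [35.9 38.2 40.5]
153 [11.   7.3] [ 12.4 111. ] 28.3 z [35.9 38.6 41. ]
rake [-68.7   0.3]
7.9 [499.2 -57.3  62.3] [ 180.    -0.  -175.4] [ 0.4  0.5 -3.2] 28.1 45.0
[-0.3, 0.0, 0.8] [0.0, -0.0, -0.001]
```

```bash
python3 -m crank '[[0,0,6,0.5,0,0,0],[0,0,12,0.5,0,0,0],[0,0,18,0.5,0,0,0],[0,0,24,0.5,0,0,0],[0,0,30,0.5,0,0,0],[0,0,36,0.5,0,0,0],[0,0,42,0.5,0,0,0],[0,0,48,0.5,0,0,0],[0,0,54,0.5,0,0,0],[0,0,60,0.5,0,0,0]]'
python3 look.py 9
```

```text
clock: 8.9
eef_pos: [494.4, 2.0, 61.8]
eef_rot: [3.141, -0.0, -3.061]
wrist_force: [0.4, -1.4, -2.9]
finger_gap: 27.8
finger_force: 45.0
159 [87.5 11.8] [ 12.9 111.1] 19.4 z [34.9 38.2 40.8]
61 [41.8 34. ] [65.9 11.3] 88.8 z [21.1 22.9 25.9]
rake [-8.6  0.4]
8.95 [494.3   2.6  61.8] [ 180.    -0.  -175.4] [-0.4  1.  -2.9] 27.7 45.0
[-0.4, 0.0, 0.3] [0.001, -0.0, -0.001]
```

View pics/s9.png

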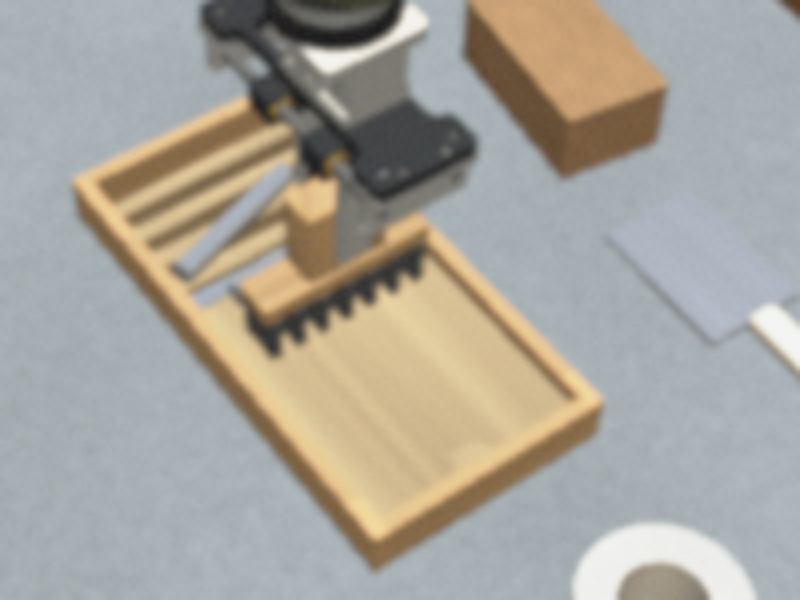

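```bash
python3 -m crank '[[0,0,6,0,0,0,0],[0,0,12,0,0,0,0],[0,0,18,0,0,0,0],[0,0,24,0,0,0,0],[0,0,30,0,0,0,0],[0,0,36,0,0,0,0],[0,0,42,0,0,0,0]]'
python3 look.py 10
```

```text
clock: 9.65
eef_pos: [491.1, 43.7, 61.8]
eef_rot: [-3.142, 0.0, -3.061]
wrist_force: [-0.1, -1.6, -1.8]
finger_gap: 27.7
finger_force: 45.0
108 [96.5 28.5] [13.8 76.9] 10.4 z [35.8 38.3 40.7]
rake [33.3  0.3]
9.7 [491.   44.4  61.8] [ 180.    -0.  -175.4] [ 0.3  0.1 -3.3] 27.9 45.0
[-0.3, 0.0, 0.3] [0.0, -0.0, -0.001]
```

View pics/s10.png

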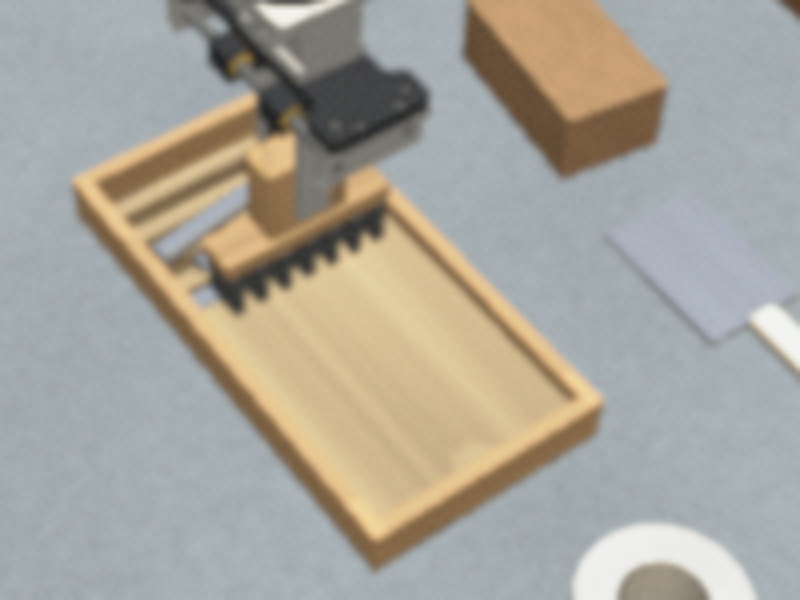

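The last views show one pin lying flat in groove 1 at about (205,297) and another askew over grooves 3–4 at about (200,225). No force has built up. From here I'll go by numbers only.

```bash
python3 -m crank '[[0,0,6,0,0,0,0],[0,0,12,0,0,0,0],[0,0,18,0,0,0,0],[0,0,24,0,0,0,0],[0,0,30,0,0,0,0]]'
python3 look.py 11
```

```text
clock: 10.2
eef_pos: [488.7, 73.7, 61.8]
eef_rot: [3.142, 0.0, -3.061]
wrist_force: [0.3, -0.1, -2.8]
finger_gap: 28.0
finger_force: 45.0
151 [43.9 16.3] [ 14.1 101.2] 0.3 z [19.8 23.2 29.7]
rake [63.3  0.2]
10.25 [488.7  74.3  61.8] [ 180.    -0.  -175.4] [ 0.3  0.7 -2.5] 27.7 45.0
[-0.2, 0.0, 0.3] [0.0, -0.0, -0.001]
```

```bash
python3 -m crank '[[0,0,6,0,0,0,0],[0,0,12,0,0,0,0],[0,0,18,0,0,0,0],[0,0,24,0,0,0,0]]'
python3 look.py 12
```

```text
clock: 10.65
eef_pos: [486.8, 97.5, 61.9]
eef_rot: [-3.142, 0.0, -3.061]
wrist_force: [-0.8, 0.1, -2.8]
finger_gap: 27.6
finger_force: 45.0
150 [69.3 -4.2] [ 12.9 110. ] 0.6 z [20.5 23.6 31.9]
130 [42.6 17.3] [11.2 99.1] 0.2 z [20.6 22.7 25. ]
rake [87.3  0.2]
10.7 [486.7  98.2  61.9] [ 180.    -0.  -175.4] [ 0.3  0.5 -3.2] 28.0 45.0
[-0.2, 0.0, 0.4] [0.0, -0.0, -0.001]
```

```bash
python3 -m crank '[[0,0,6,0,0,0,0],[0,0,12,0,0,0,0],[0,0,18,0,0,0,0],[0,0,24,0,0,0,0],[0,0,28,0,0,0,0],[0,0,33,0,0,0,0]]'
python3 look.py 13
```

```text
clock: 11.3
eef_pos: [484.2, 130.3, 61.8]
eef_rot: [-3.142, -0.0, -3.061]
wrist_force: [-0.3, -0.3, -2.5]
finger_gap: 28.0
finger_force: 45.0
128 [95.3 16.9] [99.5 12. ] 89.6 z [19.1 22.6 24.9]
135 [68.3 -4.3] [ 11. 110.] 0.4 z [19.7 22.1 25.2]
132 [42.5 17.3] [11.4 99.1] 0.2 z [20.3 22.9 25.1]
rake [1.2e+02 1.0e-01]
11.35 [484.1 130.8  61.8] [ 180.    -0.  -175.4] [-0.4  0.4 -2.9] 27.9 45.0
[-0.1, 0.0, 0.3] [0.0, -0.0, -0.001]
```

```bash
python3 -m crank '[[0,0,0,-30,0,0,0],[0,0,0,-60,0,0,0],[0,0,0,-85,0,0,0],[0,0,0,-85,0,0,0]]'
python3 look.py 14; python3 -c "
from h import *
p,d=optics.camera('top')
for a,q in pins(p,'top',(192,180,310,236),24): print(a,rk(q[0]).round(1),q)
goto((521,296,120,190),(*wr(-60),146,184.65))"
```

```text
clock: 11.75
eef_pos: [485.7, 130.2, 149.8]
eef_rot: [3.141, 0.005, -3.061]
wrist_force: [0.2, 0.2, -3.8]
finger_gap: 27.9
finger_force: 45.0
131 [120.2  -4.1] [ 10.8 108.5] 0.0 z [19.7 22.8 25.3]
127 [94.4 16.9] [99.5 10.5] 89.8 z [19.6 22.8 24.8]
135 [68.1 -3.2] [ 11.2 107.9] 0.4 z [19.7 22.7 25.2]
131 [42.5 17.3] [11.3 99.1] 0.1 z [19.8 22.5 25.2]
rake [119.2  -0.4]
11.8 [484.7 130.  147.5] [ 1.800e+02  1.000e-01 -1.754e+02] [-0.3  0.1 -3.3] 28.0 45.0
[0.6, -0.0, 86.0] [0.0, 0.002, -0.001]
1181 [98.9 -5.6] ((491.51416015625, 110.22976684570312), (128.32496643066406, 137.6915740966797), 89.04594421386719)
86 [143.  -56.4] ((538.623779296875, 158.28121948242188), (32.533695220947266, 20.335674285888672), 88.6113510131836)
11.85 [484.  129.9 146.1] [-180.    -0.  -175.4] [ 0.5 -0.8 -3.2] 27.8 45.0
[-50.2, 162.6, 26.1] [-0.0, -0.0, -0.094]
[-0.5, -179.1, 0.2] [-0.0, -0.0, -0.001]
```

```bash
python3 -m crank '[[0,-13,41,0,0,0,-0.02],[0,-26,82,0,0,0,-0.05],[0,-38,122,0,0,0,-0.07],[0,-46,150,0,0,0,-0.09],[0,-50,163,0,0,0,-0.094],[0,-50,163,25,0,0,-0.094],[0,-50,163,50,0,0,-0.094],[0,-50,163,75,0,0,-0.094],[0,-50,163,85,0,0,-0.094],[0,-50,163,85,0,0,-0.094]]'
python3 -m crank '[[0,0,0,0,0,0,0],[0,0,0,0,0,0,0]]'
python3 -c "
from h import *
goto((521,296,37,190))"
```

```text
clock: 12.85
eef_pos: [520.2, 295.5, 60.0]
eef_rot: [-3.141, -0.003, -2.968]
wrist_force: [1.4, 0.3, -3.2]
finger_gap: 27.9
finger_force: 45.0
clock: 13.05
eef_pos: [521.6, 296.6, 63.1]
eef_rot: [3.141, 0.002, -2.968]
wrist_force: [0.3, -0.2, -1.9]
finger_gap: 27.6
finger_force: 45.0
13.05 [521.6 296.6  63.1] [ 1.8e+02  1.0e-01 -1.7e+02] [ 0.3 -0.2 -1.9] 27.6 45.0
[0.8, -0.5, 26.1] [0.001, 0.002, -0.001]
```

Lower slowly until contact.

```bash
python3 -m crank '[[0,0,0,10,0,0,0],[0,0,0,18,0,0,0],[0,0,0,22,0,0,0],[0,0,0,23,0,0,0],[0,0,0,24,0,0,0],[0,0,0,25,0,0,0],[0,0,0,25,0,0,0],[0,0,0,25,0,0,0]]'
python3 -c "
from h import *
goto((521,296,36.4,190))"
```

```text
clock: 13.85
eef_pos: [521.1, 296.4, 37.0]
eef_rot: [3.142, 0.0, -2.967]
wrist_force: [0.8, 0.2, -3.5]
finger_gap: 27.8
finger_force: 45.0
13.85 [521.1 296.4  37. ] [ 180.    0. -170.] [ 0.8  0.2 -3.5] 27.8 45.0
[0.2, -0.4, 0.6] [0.0, 0.0, -0.0]
```

```bash
python3 -m crank '[[0,0,0,0.5,0,0,0],[0,0,0,1,0,0,0],[0,0,0,1,0,0,0],[0,0,0,1,0,0,0]]'
python3 -c "
from h import *
goto((521,296,36.4,190))"
```

```text
clock: 14.25
eef_pos: [521.2, 296.5, 36.4]
eef_rot: [3.142, 0.001, -2.967]
wrist_force: [-2.4, -1.6, 5.7]
finger_gap: 27.8
finger_force: 45.0
14.25 [521.2 296.5  36.4] [ 180.    0. -170.] [-2.4 -1.6  5.7] 27.8 45.0
[0.2, -0.4, -0.0] [0.0, 0.001, -0.0]
```

Contact with the counter is confirmed, so I'll release slowly.

```bash
python3 -m crank '[[60,0,0,0,0,0,0],[100,0,0,0,0,0,0],[100,0,0,0,0,0,0],[100,0,0,0,0,0,0],[100,0,0,0,0,0,0],[100,0,0,0,0,0,0],[100,0,0,0,0,0,0],[100,0,0,0,0,0,0],[100,0,0,0,0,0,0]]'
python3 -m crank '[[100,0,0,-20,0,0,0],[100,0,0,-50,0,0,0],[100,0,0,-90,0,0,0],[100,0,0,-130,0,0,0],[100,0,0,-130,0,0,0],[100,0,0,-130,0,0,0]]'
python3 look.py 15; python3 -c "
from h import *
p,d=optics.camera('side');C=cloud('side',d);Z=C[...,2]
m=np.zeros(Z.shape,bool);m[95:152,180:235]=True
for a,b,z in((100,122,110),(44,60,50)):
    q=big(m&(Z>a)&(Z<b));print(q.sum(),rect(q,'side',z),np.median(Z[q]))
o,_=optics.camera('top');t=np.load('top0.npz')['p']
for n,(a,b,c,e) in dict(tape=(350,155,410,215),carton=(185,85,255,135),scraper=(262,95,360,135)).items(): print(n,np.abs(o[b:e,a:c].astype(int)-t[b:e,a:c]).mean())
"
```

```text
clock: 15.15
eef_pos: [521.0, 296.4, 35.9]
eef_rot: [3.142, 0.0, -2.967]
wrist_force: [0.0, -0.2, -0.3]
finger_gap: 93.6
finger_force: 0.0
clock: 15.75
eef_pos: [521.1, 296.5, 166.3]
eef_rot: [3.141, 0.001, -2.967]
wrist_force: [-0.7, 0.3, -1.7]
finger_gap: 93.9
finger_force: 0.0
132 [120.2  -4.1] [ 10.8 108.5] 0.0 z [19.9 22.3 25. ]
126 [94.4 16.9] [99.5 10.5] 89.8 z [19.5 22.7 25.3]
135 [68.1 -4.3] [ 11.4 110. ] 0.4 z [20.1 22.8 24.7]
129 [42.6 17.3] [11.2 99.1] 0.2 z [20.7 22.7 25.3]
rake [282.  -49.7]
15.8 [520.7 296.3 165.1] [-180.   -0. -170.] [0.7 0.4 0. ] 93.8 0.0
[49.4, 4.6, 103.6] [-0.0, -0.001, 0.093]
194 ((521.6179809570312, 290.71954345703125), (65.22846221923828, 36.422664642333984), 9.434057235717773) 110.60259477181927
265 ((523.7406005859375, 293.5212097167969), (126.37594604492188, 38.54500198364258), 9.591973304748535) 51.17937375523229
tape 11.118703703703703
carton 9.07647619047619
scraper 10.879166666666666
```

```bash
python3 -c "
from h import *
o,_=optics.camera('top');t=np.load('top0.npz')['p']
for (a,b,c,e) in ((350,155,410,215),(185,85,255,135),(262,95,360,135),(460,220,512,340)):
    f=lambda i:cv2.cvtColor(i[b:e,a:c],cv2.COLOR_RGB2GRAY).astype(np.float32)
    print(np.abs(f(o)-f(t)).mean(),cv2.phaseCorrelate(f(t),f(o)))
print(manip.sign_off())"
```

```text
11.087778 ((-0.005833215609488462, -0.0015691142702856098), 0.9962478467490938)
9.265142 ((-0.022198398475055114, -0.05060001835552086), 0.9842000868585374)
10.727551 ((0.04349597929906679, -0.01650439189295483), 1.002612777709961)
6.858654 ((-0.014954234812890377, -0.001325402319551472), 1.0056229045361649)
the job is handed in; nothing more can be done
None
```

I combed all four pins into grooves 1–4 with the rake, stood the rake back on its teeth where it started, left the bystanders unmoved, and handed the job in at about 16 s; the sign-off returned no verdict.

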